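# Hold a square post against the sprung copper bar for tack welding

### The job

Pull the square steel tube with the red top end up out of the wooden stock block and stand it upright on the jig's grey job plate, centred on the yellow line, one side flat against the copper bar. Be the welder's third hand: press it squarely against the bar with a steady 12 N or so, which drives the sprung bar in about 10 mm, half its travel (never to its end stop), and finish while still gripping it, standing and pressed like that. Leave the other two lengths in the block and do not push the red disc about.

Things in the scene. Friction and masses are not known exactly. Their poses are not given: they have to be found in the camera images.
- post: square tube: bare steel, 40 x 40 mm, 150 mm long, red band 14 mm wide at its top, rigid, about 0.35 kg (varies 30 %). Origin at the centre of its lower end, z along it towards the red end, x and y square to its sides. Starts upright in one of the block's holes, sides parallel to the block's, lower end 20, top 170 mm above the bench. If its foot drags on the plate it tilts in the grip
- block: the wooden stock block, fixed: 80 mm (its x) by 290 mm (its y) by 75 mm high, with three square holes 44 mm wide and 55 mm deep in its top, at y = -90, 0 and +90 mm. Origin at the centre of its underside. The tube, the brass tube and the black angle stand in the holes in any order
- jig: welding jig, fixed: steel plate 240 (x) by 200 (y) by 12 mm, on it a grey job plate (x -70 to +60, y -60 to +60 mm), its top 20 mm above the bench, yellow line along x at y = 0. Origin at the centre of the underside; +x is the pressing direction, towards the copper bar and the blue bracket behind it (front face at x = 92 mm, 130 mm wide, top at 130 mm)
- bar: copper bar 20 mm thick, 110 wide, upright across the jig, underside 23, top 150 mm above the bench, yellow mark on its top. Origin: 86 mm below its top, centre of the front face that the tube is pressed on; axes as the jig's. Slides only along jig +x against 1.2 N/mm springs, no preload: origin at jig x = 20 mm unloaded, 30 mm when 10 mm in (12 N), end stop at 40 mm
- round_bar: round brass tube, 38 mm diameter, 100 mm long, upright in the block, top 120 mm above the bench; origin at its lower end. Leave in the block
- angle: black L-section length, 40 x 40 mm, 110 mm long, upright in the block, top 130 mm above the bench; origin at its lower end. Leave in the block
- disc: red grinding disc, 100 mm diameter, 6 mm thick, flat on the bench; origin under its centre; a bystander

How it is judged:
By the outcome, as a careful person would: the job done as asked, in the order asked, and still so for the second after the job is handed in, while the arm keeps its last pose, push and grip.
It also fails if it takes over 45 s, if anything falls off the work surface, if the arm or the gripper's body presses on something with over 40 N, if the wrist force passes 120 N, or if a joint passes its speed limit or range.

### The arm

A 6-joint arm with a two-finger parallel gripper is mounted at the origin on the work surface. World frame = base frame: x ahead of the robot, y to its left, z up, the work surface at z = 0. Lengths are in m, angles in rad, forces in N, time in s.
With the tool pointing down it reaches from about 0.35 to 0.975 m from the base axis. Payload 7.1 kg.
Tool frame: the origin (TCP) lies midway between the tips of the shut fingers; the grasp point (between the pads) lies 19 mm behind it; z points along the fingers, y is the line along which they close (so a half turn about z gives the same grasp; the last joint's range is limited). The gripper opens to 88 mm and grips with 3 to 60 N. Pads are 20 mm wide; open, the fingers measure 115 mm over their backs; the gripper's body (75 mm by 178 mm) begins 61 mm behind the grasp point.
Start: joints at [1.316, 0.423, 1.63, -0, 1.089, -0.019], TCP at [0.146, 0.608, 0.223] pointing down, gripper open.
Joint ranges: [-3, 3], [-0.9, 2.11], [0.09, 2.58], [-1.31, 4.45], [0.11, 2.69], [-2.54, 2.54]. Speed limits (rad/s): [2.39, 2.39, 3.01, 3.14, 3.14, 3.14].

### API

Orientations are given as a unit quaternion [w, x, y, z].
In Python, from station import move_pose, movel, movej, command_gripper, wait, inverse_kinematics, read_camera, camera_info, MotionError, job_done, get_time, get_joint_pos, get_qvel, get_effort, get_tcp_pos, get_ee_rot, get_ft_force, get_ft_torque, get_grip_width, get_finger_force gives the robot as it stands. Calls block until the motion is done:
- move_pose(position, orientation): joint-space move of the TCP to a pose.
- movel(position, frame=None, v=0.15, until_force=None): straight line of the TCP; frame=None keeps the orientation; v is the mean speed in m/s. With until_force (N) it stops when the force on the tool has changed by that much, and returns True; else False.
- movej(angles): joint-space move.
- command_gripper(opening): opening from 0.0 (shut) to 1.0 (fully open); the grip force is fixed at half the most; returns when the fingers have stopped.
- wait(seconds).
- inverse_kinematics(position, orientation): joint angles nearest the present ones, or None.
- read_camera(name): name is "side" or "top" or "wrist"; returns the picture (400x640x3 uint8, red, green, blue); there is no depth.
- camera_info(name): a dict with "intrinsics" (3x3 intrinsics, pixels), "T" (4x4, takes a point from camera to world coordinates); the wrist camera has in their place "tool_from_camera" (4x4, takes a point from camera to tool coordinates, whose origin is the TCP and whose axes are the flange's). Camera axes: x right, y up, looking along -z (the intrinsics and any distortion apply to the point x, -y, -z); pixel columns grow to the right and rows downward; lengths in m; the calibration is good to about 2 mm. The wrist camera is an equidistant fisheye: a pixel r from the principal point sees the ray r / f radians off the axis. A picture is of the moment at which its call begins: read the wrist's pose just before it. camera_info takes no time and is no camera call.
A pose or a line that the arm cannot do raises MotionError and nothing moves.
- job_done(): hands the job in; it is judged then, once.
Readings, each from a call of its own:
- get_time(): time.
- get_joint_pos(): joint angles.
- get_qvel(): joint speeds.
- get_effort(): joint torques, N m.
- get_tcp_pos(): TCP position.
- get_ee_rot(): TCP orientation.
- get_ft_force(): force on the tool from outside, world axes, zero at the start.
- get_ft_torque(): the same for the moment, N m.
- get_grip_width(): opening from 0.0 (shut) to 1.0 (fully open).
- get_finger_force(): force on a finger pad.
Only numpy, scipy, OpenCV 4.12 (cv2) and the standard library are available. Lean on these libraries where they do the work, as an engineer would, in place of code of your own. Each camera call takes 0.05 s, during which the arm holds its last target. There are 200 camera calls.

## Working session

There is one attempt and no reset: what is moved stays moved. The work goes in short steps, each a Python script; the robot and the scene stay as the last script left them, time stands still between calls to the robot, and variables do not carry over. Pictures are saved under pics/ and viewed, at most 10 in all, crops included, and the job is handed in when it is done.

```bash
mkdir -p pics
python3 - <<'E'
from station import *
import cv2,numpy as np
for n in("side","top","wrist"):
    p=read_camera(n); cv2.imwrite(f"pics/{n}0.png",p[...,::-1]); i=camera_info(n); print(n,{k:np.round(v,4).tolist() if not isinstance(v,str) else v for k,v in i.items()})
print(get_time(),get_tcp_pos(),get_ee_rot(),get_ft_force())
E
```

```text
side {'intrinsics': [[392.2115, 0.0, 321.926], [0.0, 392.2115, 201.6258], [0.0, 0.0, 1.0]], 'T': [[0.9937, 0.0713, -0.0868, 0.4915], [-0.1111, 0.7389, -0.6646, -0.6642], [0.0168, 0.67, 0.7422, 0.779], [0.0, 0.0, 0.0, 1.0]]}
top {'intrinsics': [[446.6506, 0.0, 315.476], [0.0, 446.6506, 196.7435], [0.0, 0.0, 1.0]], 'T': [[-0.0276, 0.9873, -0.1563, 0.456], [-0.9993, -0.0311, -0.0201, -0.0401], [-0.0247, 0.1556, 0.9875, 0.9215], [0.0, 0.0, 0.0, 1.0]]}
wrist {'intrinsics': [[309.7069, 0.0, 319.7838], [0.0, 309.7069, 196.8861], [0.0, 0.0, 1.0]], 'tool_from_camera': [[0.0004, 0.9691, 0.2467, 0.0664], [1.0, -0.0001, -0.0013, -0.001], [-0.0012, 0.2467, -0.9691, -0.161], [0.0, 0.0, 0.0, 1.0]]}
0.15 [0.14587027 0.60730091 0.22208977] [-7.97907015e-05  1.17614599e-01  9.93059146e-01 -5.76495971e-04] [-0.78447172  0.30012125  0.44959678]
```

View pics/top0.png

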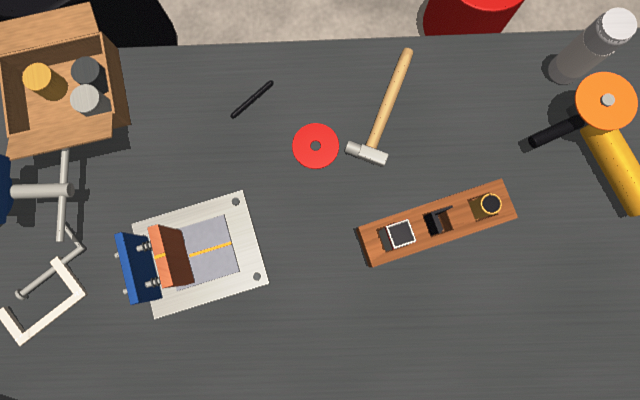

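View pics/side0.png

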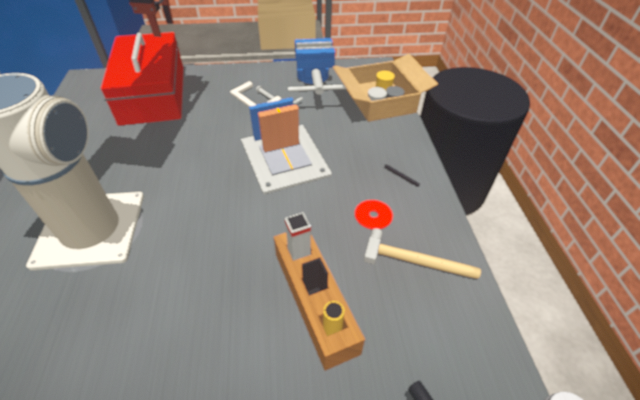

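The top view shows the post at about (400,234), the angle at (437,220), brass at (490,205), the jig at (200,255) with its bar on the left, and the disc at (316,145). The side view shows the post at (298,225) and the bar at (280,130). I'll zoom in for corners.

Run:
```python
import cv2,numpy as np
t=cv2.imread("pics/top0.png");s=cv2.imread("pics/side0.png")
def z(i,x,y,w,h,k): return cv2.resize(i[y:y+h,x:x+w],None,fx=k,fy=k,interpolation=cv2.INTER_CUBIC)
A=z(t,370,205,100,70,4); B=z(s,270,205,100,70,4); C=z(t,110,185,160,115,2.5); D=z(s,235,90,160,115,2.5)
out=np.vstack([np.hstack([A,B]),np.hstack([C,D])[:, :800]])
cv2.imwrite("pics/zoom.png",out); print(out.shape)
```

```text
(568, 800, 3)
```

View pics/zoom.png

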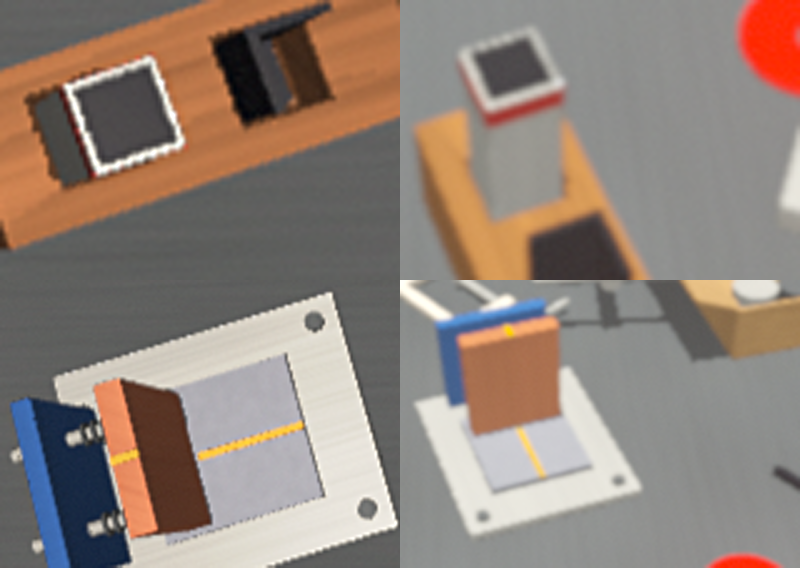

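Crops: post ring corners are visible in both views, as are all four jig plate corners, the yellow line and the bar's top edges. Next I'll triangulate with subpixel corners.

```bash
cat > h.py <<'E'
import cv2,numpy as np
from station import *
from scipy.spatial.transform import Rotation as R
I={n:camera_info(n) for n in("top","side")}
def ray(n,uv):
    K,T=np.array(I[n]["intrinsics"]),np.array(I[n]["T"]); uv=np.atleast_2d(np.float64(uv))
    d=np.c_[(uv[:,0]-K[0,2])/K[0,0],-(uv[:,1]-K[1,2])/K[1,1],-np.ones(len(uv))]
    return T[:3,3],d@T[:3,:3].T
def plane(n,uv,z):
    o,d=ray(n,uv); return o+d*((z-o[2])/d[:,2])[:,None]
def tri(a,b):
    o1,d1=ray("top",a); o2,d2=ray("side",b); out=[]
    for p,q in zip(d1,d2):
        s=np.linalg.lstsq(np.c_[p,-q],o2-o1,rcond=None)[0]; x,y=o1+s[0]*p,o2+s[1]*q
        out.append([*((x+y)/2),np.linalg.norm(x-y)])
    return np.array(out)
def wray(uv,pos,quat):
    i=camera_info("wrist");K,T=np.array(i["intrinsics"]),np.array(i["tool_from_camera"]);uv=np.atleast_2d(np.float64(uv))
    x=(uv[:,0]-K[0,2]);y=(uv[:,1]-K[1,2]);r=np.hypot(x,y)+1e-9;th=r/K[0,0]
    d=np.c_[np.sin(th)*x/r,-np.sin(th)*y/r,-np.cos(th)]
    Rt=R.from_quat(np.roll(quat,-1)).as_matrix()
    return Rt@T[:3,3]+pos, d@(Rt@T[:3,:3]).T
def wplane(uv,pos,quat,z):
    o,d=wray(uv,pos,quat); return o+d*((z-o[2])/d[:,2])[:,None]
def down(yaw):  # tool down, tool x axis at world angle yaw
    c,s=np.cos(yaw),np.sin(yaw)
    q=R.from_matrix(np.array([[c,s,0],[s,-c,0],[0,0,-1]])).as_quat(); return np.roll(q,1)
def sub(img,pts,w=3):
    g=cv2.cvtColor(img,cv2.COLOR_BGR2GRAY)
    return cv2.cornerSubPix(g,np.float32(pts).reshape(-1,1,2),(w,w),(-1,-1),(3,50,.01)).reshape(-1,2)
E
python3 - <<'E'
from h import *
np.set_printoptions(precision=4,suppress=True)
t=cv2.imread("pics/top0.png");s=cv2.imread("pics/side0.png")
def zt(p,x,y,k,ox=0,oy=0): p=np.float64(p); return np.c_[(p[:,0]-ox)/k+x,(p[:,1]-oy)/k+y]-.5+.5/k
a=zt([(65,85),(155,57),(184,145),(100,175)],370,205,4)
b=zt([(459,46),(487,112),(565,88),(532,28)],270,205,4,400)
for nm,A,B in(("post",a,b),):
  # match order: try both cyclic
  for k in range(4):
    for Bf in(B,B[::-1]):
      r=tri(A,np.roll(Bf,k,0))
      if r[:,3].max()<.012: print(nm,k,r,r.mean(0)); 
print("post plane top .17",plane("top",a,.17).mean(0),"side",plane("side",b,.17).mean(0))
def dirs(P): return [round(float(np.degrees(np.arctan2(*(P[(i+1)%4]-P[i])[1::-1]))),2) for i in range(4)],np.linalg.norm(np.roll(P,-1,0)-P,axis=1)
print(dirs(plane("top",a,.17)),dirs(plane("side",b,.17)))
j=sub(t,[(243,191),(268,282),(155,318),(132,224)]); print("jig px",j); J=plane("top",j,.012); print(J,J.mean(0),dirs(J))
js=zt([(638,490),(472,535),(415,403)],235,90,2.5,400,280); js=sub(s,js); print(js, plane("side",js,.012))
print("jig tri",tri([j[0],j[1]],js[[0,1]]))
l=zt([(198,456),(302,426)],110,185,2.5,0,280);print("line",plane("top",l,.02))
ls=zt([(519,428),(543,475)],235,90,2.5,400,280);print("line side",plane("side",ls,.02))
bt=zt([(122,378),(160,530)],110,185,2.5,0,280);bs=zt([(558,318),(458,346)],235,90,2.5,400,280)
print("bar",plane("top",bt,.15),plane("side",bs,.15)); print(tri(bt,bs),tri(bt,bs[::-1]))
d=cv2.inRange(t,(0,0,180),(70,70,255));d[:100]=0;m=cv2.moments(d);print("disc",plane("top",[(m['m10']/m['m00'],m['m01']/m['m00'])],.006))
bl=plane("top",[(356,228),(371,267),(517,216),(502,179)],.075);print("block",bl,bl.mean(0))
E
```

```text
post 0 [[ 0.5211 -0.1418  0.1693  0.0013]
 [ 0.5332 -0.1806  0.1669  0.0011]
 [ 0.4949 -0.1907  0.1656  0.001 ]
 [ 0.4832 -0.1538  0.1735  0.0007]] [ 0.5081 -0.1667  0.1688  0.001 ]
post 2 [[ 0.5312 -0.1478  0.1248  0.011 ]
 [ 0.5236 -0.1733  0.2068  0.0099]
 [ 0.4882 -0.1825  0.2081  0.0098]
 [ 0.49   -0.1607  0.1264  0.0093]] [ 0.5082 -0.1661  0.1665  0.01  ]
post plane top .17 [ 0.5082 -0.1664  0.17  ] side [ 0.5078 -0.1676  0.17  ]
([-74.45, -165.2, 107.81, 18.32], array([0.0398, 0.0385, 0.0374, 0.04  ])) ([-75.03, 15.84, 108.0, -167.45], array([0.0448, 0.0407, 0.0426, 0.0385]))
jig px [[241.9893 189.2256]
 [268.7281 282.7954]
 [153.6246 319.0009]
 [131.1416 223.5936]]
[[0.6205 0.1305 0.012 ]
 [0.4282 0.077  0.012 ]
 [0.3634 0.3079 0.012 ]
 [0.5558 0.3603 0.012 ]] [0.492  0.2189 0.012 ] ([-164.46, 105.67, 15.23, -74.28], array([0.1997, 0.2398, 0.1995, 0.2387]))
[[331.2199 173.3533]
 [263.2812 191.6652]
 [240.3265 138.6374]] [[0.6192 0.1268 0.012 ]
 [0.4283 0.0735 0.012 ]
 [0.3611 0.305  0.012 ]]
jig tri [[0.6206 0.1313 0.0078 0.0014]
 [0.428  0.0775 0.0078 0.0001]]
line [[0.4876 0.2367 0.02  ]
 [0.5093 0.1525 0.02  ]]
line side [[0.4868 0.2356 0.02  ]
 [0.5102 0.1517 0.02  ]]
bar [[0.5387 0.2512 0.15  ]
 [0.4335 0.2222 0.15  ]] [[0.5388 0.2647 0.15  ]
 [0.4286 0.2221 0.15  ]]
[[0.5377 0.2467 0.1622 0.0005]
 [0.4311 0.2219 0.1502 0.0049]] [[0.4826 0.2329 0.1599 0.1119]
 [0.4852 0.1994 0.2003 0.1008]]
disc [[ 0.7301 -0.0164  0.006 ]]
block [[ 0.5276 -0.098   0.075 ]
 [ 0.4539 -0.1229  0.075 ]
 [ 0.5413 -0.4017  0.075 ]
 [ 0.613  -0.3803  0.075 ]] [ 0.534  -0.2507  0.075 ]
```

Post top centre is about (0.508, −0.1665, 0.169), yaw about 107°. The jig is centred at (0.492, 0.219) with +x at about 105.4°. Sizes and heights check out, so I'll move above the post and take two wrist views to refine.

Run:
```python
from h import *
np.set_printoptions(precision=4,suppress=True)
q=down(np.radians(106.7))
out=[];ims=[]
for k,(dx,z) in enumerate([(0,.27),(.03,.22)]):
    c=np.cos(np.radians(106.7));s=np.sin(np.radians(106.7))
    move_pose([.508+dx*c*-1,-.1665+dx*s*-1,z],q); wait(.3)
    p,r=get_tcp_pos(),get_ee_rot(); im=read_camera("wrist")[...,::-1].copy(); cv2.imwrite(f"pics/w{k}.png",im); ims.append(im); out.append((p,r)); print(p,r,get_joint_pos(),get_time())
import pickle;pickle.dump(out,open("w.pkl","wb"))
cv2.imwrite("pics/ww.png",np.hstack([cv2.resize(i[:, 120:520],(400,400)) for i in ims]))
```

```text
[ 0.5081 -0.1663  0.27  ] [-0.      0.5968  0.8024  0.    ] [-0.3386  0.2354  1.7846  0.      1.1217 -0.6305] 3.5
[ 0.5171 -0.195   0.2212] [0.0009 0.5967 0.8024 0.0003] [-0.3823  0.3187  1.7939  0.0001  1.0273 -0.6742] 4.1917
```

View pics/ww.png

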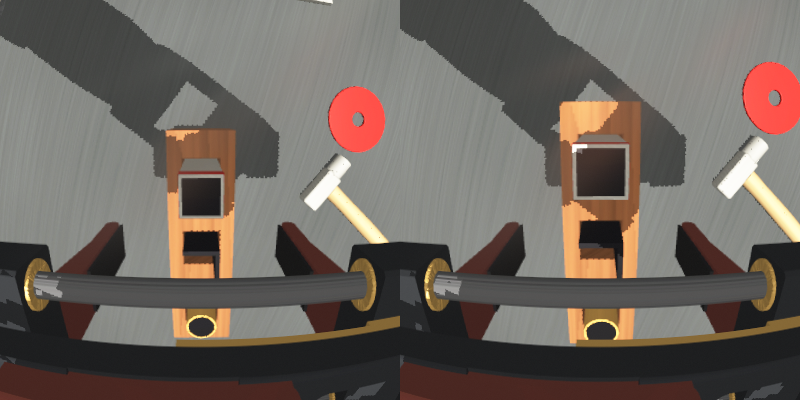

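Wrist views: post ring at about x 180–223, y 175–217 in the first crop and x 172–229, y 143–199 in the second. It's aligned with the image axes. Triangulating.

Run:
```python
from h import *
import pickle
np.set_printoptions(precision=4,suppress=True)
o=pickle.load(open("w.pkl","rb")); G=[[(300,175),(343,174),(343,217),(300,217)],[(292,143),(349,143),(349,199),(292,199)]]
rs=[];ds=[]
for k in(0,1):
    im=cv2.imread(f"pics/w{k}.png");c=G[k]  # dark interior blob -> inner square of ring
    x0,y0=np.array(c[0]);x1,y1=np.array(c[2]); g=cv2.cvtColor(im,6)
    m=np.zeros_like(g);m[y0:y1+1,x0:x1+1]=(g[y0:y1+1,x0:x1+1]<85)*255
    rect=cv2.minAreaRect(max(cv2.findContours(m,0,2)[0],key=cv2.contourArea)); print("inner",rect)
    for nm,c2 in(("hand",np.float32(c)),("inner",cv2.boxPoints(rect))):
        P=wplane(c2,*o[k],.17); print(nm,P.mean(0),np.linalg.norm(np.roll(P,-1,0)-P,axis=1),np.degrees(np.arctan2((P[1]-P[0])[1],(P[1]-P[0])[0])))
        a,d=wray([c2.mean(0)],*o[k]); rs.append(a);ds.append(d[0])
for i in(0,1):
    s=np.linalg.lstsq(np.c_[ds[i],-ds[i+2]],rs[i+2]-rs[i],rcond=None)[0];print("tri",rs[i]+s[0]*ds[i],rs[i+2]+s[1]*ds[i+2])
```

```text
inner ((321.0, 196.5), (37.0, 38.0), 90.0)
hand [ 0.5096 -0.1654  0.17  ] [0.0368 0.0386 0.0381 0.0377] 18.1135967965817
inner [ 0.5093 -0.1661  0.17  ] [0.0326 0.0333 0.0336 0.0333] 16.752922573898083
inner ((319.9999694824219, 171.49998474121094), (46.99999237060547, 47.99999237060547), 90.0)
hand [ 0.5092 -0.1658  0.17  ] [0.0391 0.0397 0.0405 0.0397] 16.7588714411646
inner [ 0.5089 -0.1661  0.17  ] [0.033  0.0333 0.034  0.0333] 16.745904147223488
tri [ 0.5098 -0.1659  0.1664] [ 0.5093 -0.1661  0.1664]
tri [ 0.5092 -0.1658  0.1703] [ 0.5088 -0.1659  0.1703]
```

Run:
```python
from h import *
np.set_printoptions(precision=4,suppress=True)
q=down(np.radians(106.75)); x,y=.509,-.166
move_pose([x,y,.22],q); movel([x,y,.106],v=.1); wait(.2)
f0=get_ft_force();command_gripper(0.0); wait(.2); print(get_tcp_pos(),get_grip_width()*88,get_finger_force(),f0,get_ft_force(),get_time())
movel([x,y,.125],v=.04); print(get_ft_force(),get_grip_width()*88)
movel([x,y,.22],v=.1); wait(.2); print(get_tcp_pos(),get_ft_force(),get_ft_torque(),get_grip_width()*88,get_time())
qj=down(np.radians(105.4)); u=np.array([np.cos(np.radians(105.4)),np.sin(np.radians(105.4))]); J=np.array([.492,.219])
move_pose([*(J-.06*u),.22],qj); wait(.3); print(get_tcp_pos(),get_time())
for n in("top","side","wrist"): cv2.imwrite(f"pics/{n}2.png",read_camera(n)[...,::-1])
print(get_tcp_pos(),get_ee_rot(),get_ft_force())
t=cv2.imread("pics/top2.png");s=cv2.imread("pics/side2.png");w=cv2.imread("pics/wrist2.png")
f=lambda i,x,y,w_,h:cv2.resize(i[y:y+h,x:x+w_],(400,300),interpolation=2)
cv2.imwrite("pics/c2.png",np.vstack([np.hstack([f(t,110,160,180,135),f(s,200,60,180,135)]),np.hstack([f(w,100,0,440,330),f(w,220,60,200,150)])]))
```

```text
[ 0.509 -0.166  0.106] 39.474570432353076 29.987060129642487 [ 0.0746  0.2836 -0.3892] [ 0.1069 -0.8567 -0.2489] 6.9333
[-0.0922 -0.0615 -2.3652] 39.4555019640501
[ 0.5087 -0.1659  0.2194] [-0.7912 -0.9039 -3.3269] [-0.1005  0.0646 -0.0214] 40.07908826749512 8.8583
[0.5082 0.1604 0.22  ] 10.4
[0.5081 0.1608 0.22  ] [0.     0.6062 0.7953 0.    ] [ 0.7148  1.1111 -3.4363]
```

View pics/c2.png

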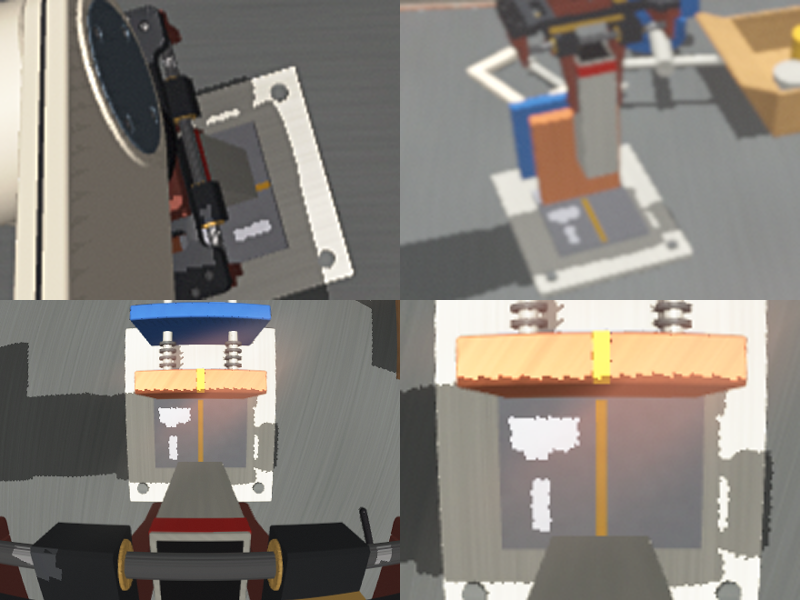

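The post is gripped and hangs straight in front of the bar. In the wrist view the yellow line runs at column ≈321, and the post's far face is centred at ≈321. I'll compute jig-frame residuals from colour masks.

Run:
```python
from h import *
np.set_printoptions(precision=4,suppress=True)
p=np.array([.5081,.1608,.22]);q=np.array([0,.6062,.7953,0]); im=cv2.imread("pics/wrist2.png").astype(int);b,g,r=im[...,0],im[...,1],im[...,2]
u=np.array([np.cos(np.radians(105.4)),np.sin(np.radians(105.4))]);v=np.array([-u[1],u[0]])
jig=lambda P:np.c_[(P[:,:2]-[.492,.219])@u,(P[:,:2]-[.492,.219])@v]
def rep(nm,uv,z):
    j=jig(wplane(uv,p,q,z)); k=np.polyfit(j[:,0],j[:,1],1) if np.ptp(j[:,0])>np.ptp(j[:,1]) else np.polyfit(j[:,1],j[:,0],1)
    print(nm,"mean jig mm",j.mean(0)*1000,"slope deg",np.degrees(np.arctan(k[0])),"at0 mm",k[1]*1000)
m=(r-b>70)&(g-b>30)
L=[(np.mean(np.where(m[y,310:335])[0])+310,y) for y in range(115,172) if m[y,310:335].sum()>1]; rep("line",L,.02)
B=[(np.mean(np.where((g>200)&(b<110)&(r>200))[1][np.where((g>200)&(b<110)&(r>200))[0]==y]),y) for y in range(78,100) if ((g>200)&(b<110)&(r>200))[y].sum()>3]; print(B[:1],B[-1:]); rep("mark",B,.15)
# bar front top edge: bottom of bright orange
o=(r>190)&(r-b>50)
E_=[(x,np.where(o[75:112,x])[0].max()+75.5) for x in range(255,388,2) if o[75:112,x].any() and abs(x-320)>8]; rep("baredge",E_,.15)
# post foot: edges of far face bottom
print(jig(wplane([(295.5,178.5),(347.5,178.5)],p,q,.134))*1000, jig(p[None,:2])*1000)
```

```text
line mean jig mm [-21.4546  -0.7779] slope deg -0.6600588527579733 at0 mm -1.0250494368967553
[(np.float64(322.0), 97)] [(np.float64(322.0), 97)]
mark mean jig mm [22.6947 -1.9377] slope deg -80.30973017457879 at0 mm 11.347339760089625
baredge mean jig mm [21.0411 -1.322 ] slope deg 1.1155539787411635 at0 mm 21.06682487803724
[[-41.6935  19.4464]
 [-41.6913 -22.8606]] [[-60.3858  -0.0666]]<stdin>:7: RankWarning: Polyfit may be poorly conditioned
```

Run:
```python
from h import *
np.set_printoptions(precision=4,suppress=True)
p=np.array([.5081,.1608,.22]);q=down(np.radians(105.4))
C=plane("top",[[241.9893,189.2256],[268.7281,282.7954],[153.6246,319.0009],[131.1416,223.5936]],.012)[:,:2]
def edge(nm,im,proj,z,A,B,fr=(.05,.95)):
    # along world segment A-B sample perpendicular intensity profile in image, subpixel gradient peak
    g=cv2.GaussianBlur(cv2.cvtColor(im,6),(3,3),0).astype(np.float32); A,B=map(np.float64,(A,B)); n=(B-A)[::-1]*[-1,1]/np.linalg.norm(B-A); pts=[]
    for f in np.linspace(*fr,80):
        c=A+f*(B-A); s=np.arange(-4,4.01,.1)[:,None]; P=(c+s*n).astype(np.float32)
        pr=cv2.remap(g,P[:,0].copy(),P[:,1].copy(),1).ravel(); d=np.abs(np.gradient(pr)); i=d.argmax()
        if d[i]>1.2: pts.append(P[i])
    W=proj(np.array(pts),z)[:,:2]; vx,vy,x0,y0=cv2.fitLine(W.astype(np.float32),cv2.DIST_HUBER,0,.001,.001).ravel()
    print(nm,len(pts),"angle mod 90",round(float(np.degrees(np.arctan2(vy,vx))%90),2)); return np.array([x0,y0]),np.array([vx,vy])
def X(a,b): s=np.linalg.solve(np.c_[a[1],-b[1]],b[0]-a[0]); return a[0]+s[0]*a[1]
t=cv2.imread("pics/top0.png");s=cv2.imread("pics/side0.png");w=cv2.imread("pics/wrist2.png")
pt=lambda a,z:plane("top",a,z);ps=lambda a,z:plane("side",a,z);pw=lambda a,z:wplane(a,p,q,z)
c=[(242,189.2),(268.7,282.8),(153.6,319),(131.1,223.6)]
e=[edge("top near",t,pt,.012,c[0],c[1]),edge("top -y",t,pt,.012,c[1],c[2],(.05,.85)),edge("top +y",t,pt,.012,c[3],c[0],(.3,.95))]
k=[X(e[0],e[1]),X(e[0],e[2])];print(k,np.linalg.norm(k[0]-k[1]))
d=[(331.2,173.4),(263.3,191.7),(241,138.6)]
e=[edge("side near",s,ps,.012,d[0],d[1]),edge("side",s,ps,.012,d[1],d[2]),edge("side r",s,ps,.012,d[0],(305,128),(.05,.9))]
k=[X(e[0],e[1]),X(e[0],e[2])];print(k,np.linalg.norm(k[0]-k[1]))
f=lambda x,y:(x*1.1+100-.5,(y-300)*1.1)
n=[f(131,502),f(272,501)]
e=[edge("w near",w,pw,.012,*n),edge("w left",w,pw,.012,n[0],f(125,330),(.02,.95)),edge("w right",w,pw,.012,n[1],f(276,330),(.02,.95))]
k=[X(e[0],e[1]),X(e[0],e[2])];print(k,np.linalg.norm(k[0]-k[1]),np.mean(k,0)+.12*np.array([np.cos(np.radians(105.4)),np.sin(np.radians(105.4))]))
```

```text
top near 80 angle mod 90 15.55
top -y 80 angle mod 90 15.48
top +y 80 angle mod 90 15.54
[array([0.4279, 0.077 ], dtype=float32), array([0.6204, 0.1305], dtype=float32)] 0.19984816
side near 80 angle mod 90 15.79
side 80 angle mod 90 15.66
side r 80 angle mod 90 15.57
[array([0.4266, 0.0722], dtype=float32), array([0.6211, 0.1272], dtype=float32)] 0.20214213
w near 36 angle mod 90 15.43
w left 80 angle mod 90 15.66
w right 80 angle mod 90 15.58
[array([0.4292, 0.0771], dtype=float32), array([0.6206, 0.1299], dtype=float32)] 0.19856013 [0.4931 0.2192]
```

Jig yaw is consistently 105.55° across all three cameras, with the centre at (0.4923, 0.2192). I'll lower to just above the plate, short of the bar, and check the foot against the line at the same depth.

```bash
cat >> h.py <<'E'
YAW=np.radians(105.55); U=np.array([np.cos(YAW),np.sin(YAW)]); V=np.array([-U[1],U[0]]); JC=np.array([.4923,.2192]); QJ=down(YAW)
def jp(x,y,z): return [*(JC+x*U+y*V),z]
def tojig(P): P=np.atleast_2d(P)[:,:2]-JC; return np.c_[P@U,P@V]*1000
E
python3 - <<'E'
from h import *
np.set_printoptions(precision=4,suppress=True)
move_pose(jp(-.035,0,.22),QJ); movel(jp(-.035,0,.112),QJ,v=.1); wait(.3)
p,r=get_tcp_pos(),get_ee_rot(); print(p,r,tojig(p),get_ft_force(),get_time())
for n in("side","wrist"): cv2.imwrite(f"pics/{n}3.png",read_camera(n)[...,::-1])
s=cv2.imread("pics/side3.png");w=cv2.imread("pics/wrist3.png")
f=lambda i,x,y,w_,h:cv2.resize(i[y:y+h,x:x+w_],(400,400),interpolation=2)
cv2.imwrite("pics/c3.png",np.hstack([f(s,220,80,120,120),f(w,220,40,200,200)]))
E
```

```text
[0.5019 0.1856 0.1124] [0.0002 0.6049 0.7963 0.0003] [[-34.9676  -0.2283]] [ 0.013   0.051  -2.5193] 12.3333
```

View pics/c3.png

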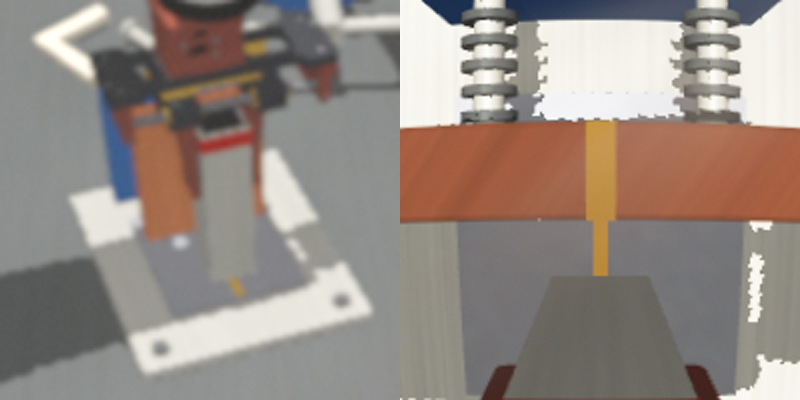

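The post's foot centre matches the line within 0.3 mm (foot edge 551–650, line at 600). Next: probe the plate, lift slightly, press into the bar while reading force.

Run:
```python
from h import *
np.set_printoptions(precision=4,suppress=True)
def F(n=8):
    a=[]
    for _ in range(n): a.append(get_ft_force()); wait(.02)
    a=np.mean(a,0); return np.array([a[:2]@U,a[:2]@V,a[2]])
movel(jp(-.006,0,.112),QJ,v=.06); wait(.2); b=F(); print("base",b)
h=movel(jp(-.006,0,.103),QJ,v=.012,until_force=2.5); zt=get_tcp_pos()[2]; print("touch",h,zt,F()-b)
movel(jp(-.006,0,zt+.0010),QJ,v=.02); wait(.2); b=F(); print(b,get_tcp_pos())
for x in(0,.003,.006,.008):
    movel(jp(x,0,zt+.0010),QJ,v=.02); wait(.1); print(x,tojig(get_tcp_pos()),F()-b,get_time())
np.save("b.npy",np.r_[b,zt]); print(get_ft_torque(),get_grip_width()*88)
```

```text
base [-0.094 -0.254 -2.82 ]
touch True 0.10592717635978768 [-0.2179  0.7512  7.7958]
[ 0.2617  0.1686 -2.6419] [0.4938 0.2134 0.1068]
0 [[ 0.0018 -0.0194]] [-1.099  -0.3537 -0.0792] 15.3417
0.003 [[ 2.7934 -0.0118]] [-4.1452 -0.4583  0.4403] 15.875
0.006 [[ 5.5146 -0.0137]] [-7.0655 -0.3398  1.0765] 16.4083
0.008 [[7.1656 0.0171]] [-9.3656 -0.2741  1.124 ] 16.8917
[-1.302  -0.3919 -0.1695] 40.31207989390427
```

Run:
```python
from h import *
np.set_printoptions(precision=4,suppress=True)
b=np.load("b.npy");zt=b[3];b=b[:3]
def F(n=8):
    a=[]
    for _ in range(n): a.append(get_ft_force()); wait(.02)
    a=np.mean(a,0); return np.array([a[:2]@U,a[:2]@V,a[2]])
x=.0102;movel(jp(x,0,zt+.001),QJ,v=.02); wait(.15); f=F()-b; print(tojig(get_tcp_pos()),f,get_tcp_pos()[2])
z=zt+.001
while f[2]<5 and z>zt-.002:
    z-=.0004; movel(jp(x,0,z),QJ,v=.01); wait(.1); f=F(5)-b; print(z,f,get_tcp_pos()[2])
if abs(-f[0]-12)>.5:
    x+=(12+f[0])/1.35e3; movel(jp(x,0,z),QJ,v=.01); wait(.3)
print(x,z,F()-b,tojig(get_tcp_pos()),get_tcp_pos(),get_ft_torque(),get_time())
np.save("xz.npy",[x,z])
for n in("side","wrist"): cv2.imwrite(f"pics/{n}4.png",read_camera(n)[...,::-1])
s=cv2.imread("pics/side4.png");w=cv2.imread("pics/wrist4.png")
f=lambda i,x,y,w_,h:cv2.resize(i[y:y+h,x:x+w_],(400,400),interpolation=2)
cv2.imwrite("pics/c4.png",np.hstack([f(s,220,80,120,120),f(w,220,40,200,200)]))
```

```text
[[8.9943 0.0274]] [-11.8302  -0.5249   1.6111] 0.10694274084366892
0.10652717635978769 [-11.7482  -0.1253   3.2095] 0.10671795513535626
0.10612717635978769 [-11.7984   0.236    3.7408] 0.10645204272137952
0.10572717635978769 [-11.6641  -0.0595   4.4612] 0.10612080964934678
0.1053271763597877 [-11.6372   0.5399   6.9104] 0.10595593167552497
0.0102 0.1053271763597877 [-11.3707   0.57     6.8139] [[ 9.0645 -0.2855]] [0.4901 0.228  0.106 ] [-1.6428 -0.2473 -0.1281] 19.3
```

View pics/c4.png

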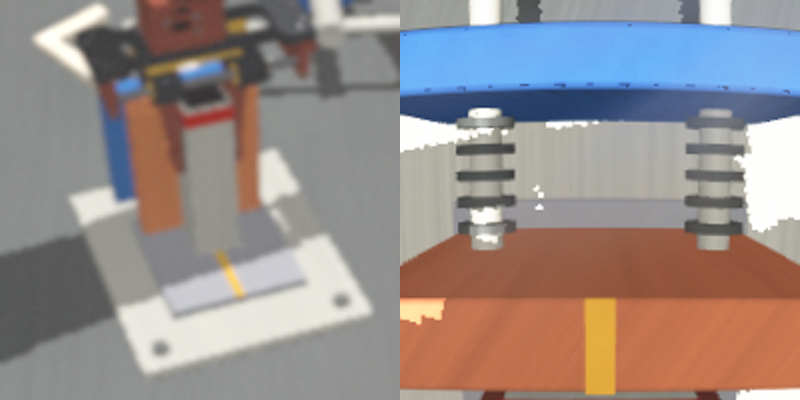

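The post is on the plate and pressed: the side view shows it flush against the bar, the wrist view shows the bar parallel to the bracket. One check for tilt: draw the expected upright edges over the side and top views.

Run:
```python
from h import *
cv2.imwrite("pics/top4.png",read_camera("top")[...,::-1])
j=tojig(get_tcp_pos())[0]/1000
def px(n,P):
    K,T=np.array(I[n]["intrinsics"]),np.array(I[n]["T"]); c=(np.array(P)-T[:3,3])@T[:3,:3]; return np.array([K[0,2]-K[0,0]*c[0]/c[2],K[1,2]+K[1,1]*c[1]/c[2]])
def crop(n,x,y,w):
    im=cv2.imread(f"pics/{n}4.png")[y:y+w,x:x+w];k=560/w;a=cv2.resize(im,(400,560)[::-1] if 0 else (560,560),interpolation=2)
    for dx,dy in((-.02,-.02),(-.02,.02)):
        A,B=[tuple(int(v) for v in ((px(n,jp(j[0]+dx,j[1]+dy,z))-[x,y]+.5)*k)) for z in(.02,.17)]
        cv2.line(a,A,B,(0,255,0),1)
    return a[:,80:480]
cv2.imwrite("pics/c5.png",np.hstack([crop("side",245,95,70),crop("top",140,190,100)]))
```

```text
(no output)
```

View pics/c5.png

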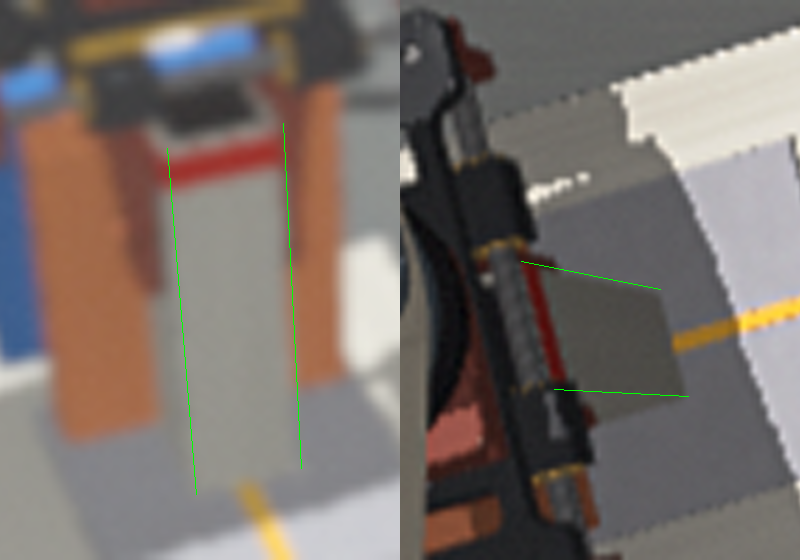

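The overlay edges run parallel to the post's in both views, and the line meets the foot's middle. It is upright and centred, pressed with about 11.5 N and the bar about 9.8 mm in.

Run:
```python
from station import *
wait(.3); print(get_ft_force(),get_finger_force(),get_time()); print(job_done())
```

```text
[  2.51303488 -11.31991014   3.81976627] 29.99400794506073 19.75
the job is handed in; nothing more can be done
None
```

I handed the job in at 19.75 s: the red-topped tube stands upright on the job plate, centred on the yellow line to within about 0.5 mm. It is still gripped and pressed squarely against the bar with about 11.5 N, with the bar about 9.8 mm in.

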